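Seat a bobbin on the winder and hold the speed key at half travel

ROBOT

A 6-joint arm with a two-finger parallel gripper is mounted at the origin on a cart in front of the work surface, level with it; the furniture and walls round the work are solid. World frame = base frame: x ahead of the robot, y to its left, z up, the work surface at z = 0. Lengths are in m, angles in rad, forces in N, time in s.
With the tool pointing down it reaches from about 0.35 to 0.775 m from the base axis. Payload 5.5 kg.
Tool frame: the origin (TCP) lies midway between the tips of the shut fingers; the grasp point (between the pads) lies 19 mm behind it; z points along the fingers, y is the direction in which the jaws open and shut (so a half turn about z gives the same grasp; the last joint's range is limited). The gripper opens to 85 mm and grips with 20 to 120 N. Pads are 22 mm wide; open, the fingers measure 114 mm over their backs; the gripper's body (76 mm by 85 mm) begins 54 mm behind the grasp point. The pads swing forward as they close: fully open they stand 13 mm farther back than shut.
Start: joints at [1.17, 0.313, 0.046, 1.304, 0, 1.431], TCP at [0.148, 0.556, 0.231] pointing down, gripper open.
Joint ranges: [-2.76, 2.76], [-0.86, 1.69], [-1.03, 1.26], [-2.2, 2.34], [-1.47, 1.5], [-3.14, 3.14]. Speed limits (rad/s): [2.57, 2.57, 3.14, 3.14, 3.14, 3.14].

INTERFACE

Orientations are given as a unit quaternion [w, x, y, z].
In Python, from workcell import env gives the robot as it stands.
- The arm moves only by the shell command python3 -m creep 'ROWS' [OPENING] [FORCE]. ROWS is JSON, a list of rows, each a list of 6 numbers: the shift along the tool's x, y, z in m, then the turn, a rotation vector about the tool's x, y, z in degrees. A call has exactly 8 rows; each row is the pose to reach, as a shift and turn from the pose commanded when the call began, along the tool's axes at that moment; what a row does not reach only later rows make up. A row lasts 1/10 s, in which the tool goes at most 50 mm and 8.59 degrees, less where a joint would pass 70% of its speed; a pose out of reach is approached as far as the arm can. A call with a gripper value outside its range is refused whole. OPENING is the finger opening in m, from 0 to 0.0854, set as the call begins (- or left out, the last holds). The fingers move at their own pace and stop on an object; FORCE is the grip in N (left out, the last holds). Time passes only in rows, so rows that repeat a pose let the fingers close, or fill a call up. It gives the time, the measured TCP pose, the force and the opening at its end, in the units of the state.
- env.get_state(): the state, without advancing time (a new reading comes with each control period).
- env.read_camera(name): name is "side" or "top"; returns (picture, depth): 400x640x3 uint8, blue, green, red; 400x640 float32, m along the optical axis (not along the pixel's ray), 0 where there is no reading.
- env.camera_params(name): a dict with "fx", "fy", "cx", "cy" (pixels), "position" and "orientation" of the camera in the world. Camera axes: x right, y up, looking along -z (the intrinsics and any distortion apply to the point x, -y, -z); pixel columns grow to the right and rows downward; lengths in m; the calibration is good to about 2 mm. A picture is of the moment at which its call begins. camera_params takes no time and is no camera call.
- env.hand_in(): hands the job in, once; it reports no verdict.
The state is a dict: "clock": time; "joint_pos": joint angles; "qvel": joint speeds; "tau": joint torques, N m; "tcp_pos": TCP position; "orientation": TCP orientation; "wrist_force": force on the tool from outside, world axes, zero at the start; "ft_torque": the same for the moment, N m; "finger_gap": finger opening in m.
Only numpy, scipy, OpenCV 4.12 (cv2) and the standard library are available. Lean on these libraries where they do the work, as an engineer would, in place of code of your own. Each camera call takes 0.05 s, during which the arm holds its last target. There are 200 camera calls.

TASK

Put the empty bobbin upright over the bobbin winder's spindle, push it straight down until the stiff drive hub under it has gone fully down, and let go of it. Then press the winder's spring key down with the fingertips to half of its travel, where its top is level with the top of the gauge post behind it, never to the bottom, and keep it there: the program finishes while still holding the key half down. Leave the two thread spools where they stand.

Things in the scene. Friction and masses are not known exactly. Their poses are not given: they have to be found in the camera images.
- winder: bobbin winder, a white rounded housing 100 (x) x 200 (y) x 40 mm high, fixed to the worktop (yaw within 0.5 rad of the world axes). Origin: centre of its underside; z up. Spindle at y = +55 mm, spring key at y = -55 mm (both at x = 0). The gauge post, 6 x 16 mm, stands behind the key at x = +33 mm, y = -55 mm; its top is 58 mm above the worktop
- spindle_tip (a point): top of the fixed upright steel spindle, 80 mm above the worktop; the spindle is 9 mm in diameter, its top 8 mm taper to 3 mm
- hub_seat (a point): centre of the top face of the black drive hub, a disc 28 mm in diameter round the spindle, on which the bobbin sits; 56 mm above the worktop when up, 48 mm when fully down
- winder_hub (a joint): travel of the drive hub down, m: 0 up, 0.008 fully down; starts at 0 to 0.002; dry friction of about 6 N holds it wherever it is pushed to; the bobbin's weight does not move it
- key_top (a point): centre of the top face of the black square spring key, 36 x 36 mm; 66 mm above the worktop when free, 58 mm at half travel, 50 mm at the bottom
- speed_key (a joint): travel of the spring key down, m: 0 free, 0.008 half, 0.016 bottom; straight down; springs back when let go; takes about 3 N to start, 6 N at half and 10 N at the bottom
- bobbin: empty light wooden bobbin standing upright, loose, about 40 g: two flanges 44 mm in diameter and 6 mm thick on a core 26 mm in diameter, 40 mm high overall, with an open bore of 12 mm right through. Origin: centre of its underside; z along its axis
- large_spool: bystander: wooden spool full of cream thread, 42 mm in diameter, 60 mm high, loose; origin: centre of its underside
- small_spool: bystander: wooden spool full of teal thread, 37 mm in diameter, 50 mm high, loose; origin: centre of its underside
Mind the look-alikes: they are no part of the job. Leave any red or yellow look-alike of the bobbin alone.

How it is judged:
By the outcome, as a careful person would: the job done as asked, in the order asked, and still so for the second after the job is handed in, while the arm keeps its last pose, push and grip.
It also fails if it takes over 48 s, if anything falls off the work surface, if the arm or the gripper's body presses on something with over 40 N, if the wrist force passes 120 N, or if a joint passes its speed limit or range.

## Working session

There is one attempt and no reset: what is moved stays moved. The work goes in short steps, Python scripts to look and compute and a shell command to move; the robot and the scene stay as the last step left them, time stands still between calls to the robot, and variables do not carry over. Pictures are saved under pics/ and viewed, about 8 in all and at most 12, crops included, and the job is handed in when it is done.

```bash
mkdir -p pics; ls
python3 - <<'E'
from workcell import env
import cv2,numpy as np
print(env.get_state())
for n in("top","side"):
    im,d=env.read_camera(n); cv2.imwrite(f"pics/{n}0.png",im); np.save(f"pics/{n}0.npy",d); print(n,env.camera_params(n))
E
```

```text
pics
{'clock': 0.0, 'joint_pos': array([1.17037804e+00, 3.14025557e-01, 4.49801816e-02, 1.30358960e+00,
       2.64988753e-05, 1.43118670e+00]), 'qvel': array([ 0.0008213 , -0.00043397,  0.00036783,  0.00029695,  0.00080794,
        0.00291749]), 'tau': array([-5.92779706e-04, -4.80625284e+01,  2.98532134e+01,  1.92855106e-02,
       -3.41222531e-04, -1.90775054e-06]), 'tcp_pos': array([0.14807878, 0.55508318, 0.23039504]), 'orientation': array([-2.57995100e-04,  1.30035008e-01,  9.91508977e-01, -8.82482795e-04]), 'wrist_force': array([ 0.06466623, -0.51743242,  0.15940675]), 'ft_torque': array([0.05307568, 0.00747954, 0.0145532 ]), 'finger_gap': 0.08561863827679529}
top {'fx': 369.33432620371394, 'fy': 369.33432620371394, 'cx': 326.84206711875737, 'cy': 201.11877900781684, 'position': array([ 0.34846053, -0.07593036,  0.91127474]), 'orientation': array([-0.68942957, -0.07204185,  0.0727959 ,  0.71707573])}
side {'fx': 367.1007424018862, 'fy': 367.1007424018862, 'cx': 318.8590767218226, 'cy': 194.711958629853, 'position': array([ 0.56095011, -0.87077568,  0.37679971]), 'orientation': array([ 8.20974942e-01,  5.70803533e-01, -2.81867157e-05,  1.35451455e-02])}
```

View pics/top0.png

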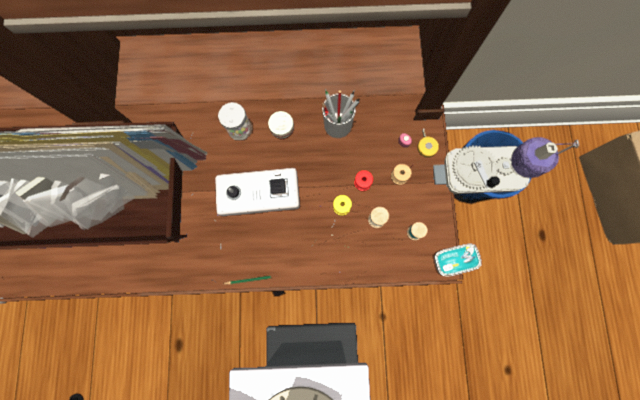

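View pics/side0.png

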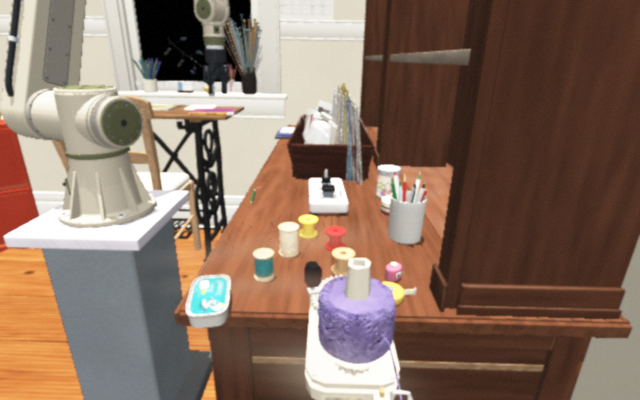

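Top view: winder at (257,191), with the key at (278,187) and spindle hub at (234,192). The plain wooden bobbin is at (402,174), red and yellow look-alikes are nearby, and the spools are at (379,217) and (418,231). The side view agrees. Next I'll measure.

```bash
cat > h.py <<'E'
from workcell import env
import cv2,numpy as np
from scipy.spatial.transform import Rotation as R
def cam(n):
    p=env.camera_params(n); q=p["orientation"]; return p,R.from_quat([q[1],q[2],q[3],q[0]]).as_matrix()
def ray(n,u,v):
    p,M=cam(n); d=np.stack([(np.asarray(u)-p["cx"])/p["fx"],-(np.asarray(v)-p["cy"])/p["fy"],-np.ones(np.shape(u))],-1)
    return p["position"],d@M.T
def plane(n,u,v,z):
    o,d=ray(n,u,v); return o+d*((z-o[2])/d[...,2])[...,None]
def cloud(n,D):
    v,u=np.indices(D.shape); o,d=ray(n,u,v); return o+d*D[...,None]
def proj(n,P):
    p,M=cam(n); c=(np.asarray(P)-p["position"])@M; return np.stack([p["cx"]-p["fx"]*c[...,0]/c[...,2],p["cy"]+p["fy"]*c[...,1]/c[...,2]],-1)
def grab(n,name):
    im,D=env.read_camera(n); cv2.imwrite(f"pics/{name}.png",im); np.save(f"pics/{name}.npy",D); return im,D
def blob(m,n,z):
    k,l,s,c=cv2.connectedComponentsWithStats(m.astype(np.uint8))
    return [(s[i,4],c[i].round(1),plane(n,*c[i],z).round(4)) for i in range(1,k) if s[i,4]>15]
E
python3 - <<'E'
from h import *
im=cv2.imread("pics/top0.png");D=np.load("pics/top0.npy");P=cloud("top",D)
print("table z",np.median(P[240:265,250:380,2]))
g=np.zeros_like(D,bool)
hsv=cv2.cvtColor(im,cv2.COLOR_BGR2HSV)
# white housing
w=(hsv[...,1]<50)&(hsv[...,2]>130); w[:,:205]=0;w[:,310:]=0;w[:160]=0;w[225:]=0
c,_=cv2.findContours(w.astype(np.uint8),cv2.RETR_EXTERNAL,cv2.CHAIN_APPROX_NONE);c=max(c,key=cv2.contourArea)
pts=plane("top",c[:,0,0],c[:,0,1],0.037)
r=cv2.minAreaRect(pts[:,:2].astype(np.float32)*1000);print("housing",r)
b=(hsv[...,2]<60);b[:,:215]=0;b[:,300:]=0;b[:170]=0;b[215:]=0
print("dark",blob(b,"top",.056),blob(b,"top",.066))
for nm,(u,v) in dict(bob=(402,174),red=(364,180),yel=(342,205),L=(379,217),S=(418,231)).items():
    W=(slice(v-14,v+15),slice(u-14,u+15));Q=P[W].reshape(-1,3);h=np.percentile(Q[:,2],92)
    m=np.zeros_like(b);m[W]=abs(P[W][...,2]-h)<.008
    print(nm,"h",h.round(3),[(x[0],x[1],x[2]) for x in blob(m,"top",h)])
for v in range(15,300,20): print(v,P[v,30:460:30,2].round(2))
a=cv2.resize(im[150:250,205:445],None,fx=3.3,fy=3.3,interpolation=cv2.INTER_CUBIC)
s=cv2.imread("pics/side0.png")[160:300,230:430];s=cv2.resize(s,(372,260))
cv2.imwrite("pics/c1.png",np.vstack([a,cv2.copyMakeBorder(s,0,0,0,a.shape[1]-372,cv2.BORDER_CONSTANT)]))
E
```

```text
table z 0.0004495486856956332
housing ((562.8092651367188, 88.96953582763672), (101.13607788085938, 199.7668914794922), 3.3330795764923096)
dark [(np.int32(97), array([276.3, 185.2]), array([0.57  , 0.0387, 0.056 ])), (np.int32(56), array([233.8, 192.1]), array([0.5571, 0.1401, 0.056 ]))] [(np.int32(97), array([276.3, 185.2]), array([0.5674, 0.0374, 0.066 ])), (np.int32(56), array([233.8, 192.1]), array([0.5547, 0.1375, 0.066 ]))]
bob h 0.042 [(np.int32(231), array([401.4, 172.6]), array([ 0.5933, -0.2652,  0.0419]))]
red h 0.042 [(np.int32(231), array([363.3, 179.1]), array([ 0.5806, -0.1713,  0.0418]))]
yel h 0.041 [(np.int32(236), array([341.7, 204. ]), array([ 0.521 , -0.1158,  0.0414]))]
L h 0.061 [(np.int32(249), array([379. , 215.8]), array([ 0.4856, -0.2005,  0.0615]))]
S h 0.051 [(np.int32(193), array([418.4, 230. ]), array([ 0.4499, -0.2917,  0.0511]))]
15 [0.39 0.39 0.39 0.39 0.39 0.39 0.39 0.39 0.4  0.39 0.39 0.39 0.38 0.38
 0.38]
35 [ 0.29  0.22  0.12  0.03  0.02  0.    0.    0.    0.    0.    0.   -0.
  0.    0.01  0.22]
55 [ 0.33  0.21  0.11  0.    0.   -0.    0.   -0.
[... 471 characters left out ...]
   0.    0.
 -0.   -0.    0.05]
175 [ 0.18  0.18  0.18  0.17  0.11  0.03  0.    0.04  0.04 -0.   -0.    0.04
  0.   -0.    0.05]
195 [ 0.17  0.14  0.15  0.09  0.03  0.02 -0.    0.04  0.04  0.    0.    0.
  0.   -0.   -0.  ]
215 [ 0.1   0.09  0.12  0.01  0.01  0.    0.    0.   -0.    0.    0.   -0.
 -0.   -0.   -0.  ]
235 [ 0.06  0.01  0.01  0.01  0.01  0.03  0.    0.   -0.    0.   -0.    0.
  0.    0.05 -0.  ]
255 [ 0.   -0.    0.    0.    0.    0.    0.   -0.    0.   -0.    0.   -0.
 -0.   -0.    0.03]
275 [-0.   -0.   -0.    0.    0.    0.   -0.    0.   -0.   -0.    0.   -0.
 -0.   -0.    0.03]
295 [ 0.   -0.   -0.   -0.   -0.   -0.73 -0.72 -0.74 -0.73 -0.72 -0.72 -0.73
 -0.72 -0.72 -0.73]
```

View pics/c1.png

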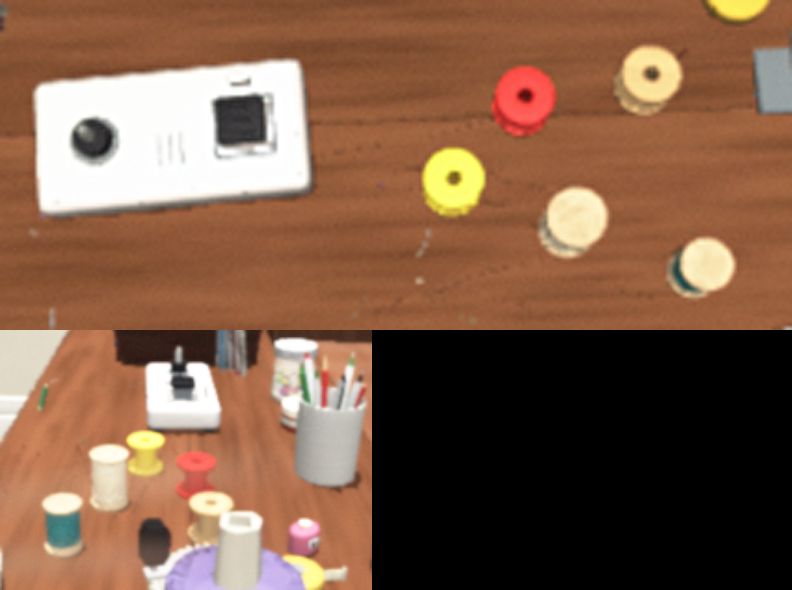

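Crop: hub and spindle at crop (93,139), key at (241,120), wooden bobbin with its bore at (651,74). Now I'll refine the spindle, key and bobbin positions using both views.

Run:
```python
from h import *
for n in("top","side"):
    im=cv2.imread(f"pics/{n}0.png");D=np.load(f"pics/{n}0.npy");P=cloud(n,D)
    A=(abs(P[...,0]-.563)<.09)&(abs(P[...,1]-.089)<.14)
    H=P[A&(P[...,2]>.032)&(P[...,2]<.047)]
    print(n,"housing",len(H),cv2.minAreaRect(H[:,:2].astype(np.float32)*1000))
    K=P[A&(P[...,2]>.059)&(P[...,2]<.09)&(P[...,1]<.09)]
    print(" key",len(K),np.median(K[:,2]).round(4),K.min(0).round(4),K.max(0).round(4),cv2.minAreaRect(K[:,:2].astype(np.float32)*1000))
    S=P[A&(P[...,2]>.049)&(P[...,1]>.09)];print(" hub/sp",len(S),S.mean(0).round(4),S.min(0).round(4),S.max(0).round(4))
    B=P[(abs(P[...,0]-.593)<.035)&(abs(P[...,1]+.265)<.035)&(P[...,2]>.034)];print(" bob",len(B),B.mean(0).round(4),B.min(0).round(4),B.max(0).round(4))
    for t,Q in dict(tip=[.5596,.1439,.08],tip2=[.556,.138,.08],key=[.566,.034,.066],bob=[.593,-.265,.04]).items(): print(t,proj(n,Q).round(1))
t=cv2.imread("pics/top0.png");s=cv2.imread("pics/side0.png")
f=lambda a,k:cv2.resize(a,None,fx=k,fy=k,interpolation=cv2.INTER_NEAREST)
a=f(t[175:210,218:298],9);b=f(s[165:219,300:356],5);c=f(s[245:285,320:370],5);d=f(t[160:190,385:420],8)
o=np.zeros((600,800,3),np.uint8)
for im,y,x in((a,0,0),(b,320,0),(c,320,285),(d,320,540)):o[y:y+im.shape[0],x:x+im.shape[1]]=im[:600-y,:800-x]
cv2.imwrite("pics/c2.png",o)
```

```text
top housing 2867 ((585.2857666015625, 108.06077575683594), (147.51747131347656, 231.7866973876953), 3.163451671600342)
 key 232 0.0667 [0.5473 0.0174 0.0592] [0.5995 0.0548 0.0704] ((573.99609375, 36.532562255859375), (51.70627975463867, 35.90766525268555), 3.6982691287994385)
 hub/sp 327 [0.6112 0.1968 0.137 ] [0.5463 0.1319 0.0492] [0.653  0.2289 0.2552]
 bob 231 [ 0.5936 -0.2654  0.0407] [ 0.5723 -0.2868  0.0351] [ 0.6157 -0.2446  0.0443]
tip [229.5 188.7]
tip2 [232.1 190.2]
key [277.7 185.7]
bob [401.2 172.9]
side housing 761 ((564.8294677734375, 86.2605972290039), (98.87871551513672, 196.08717346191406), 3.5569212436676025)
 key 96 0.0654 [0.551  0.0138 0.0593] [0.5854 0.0502 0.0669] ((568.5202026367188, 31.94663429260254), (34.44063949584961, 36.313232421875), 1.0345505475997925)
 hub/sp 158 [0.6129 0.1932 0.128 ] [0.5495 0.1305 0.0493] [0.6528 0.229  0.2506]
 bob 249 [ 0.5968 -0.2706  0.039 ] [ 0.5772 -0.2905  0.0341] [ 0.6183 -0.2452  0.0414]
tip [324.6 168.6]
tip2 [323.4 169.2]
key [326.7 185.7]
bob [340.5 251.3]
```

View pics/c2.png

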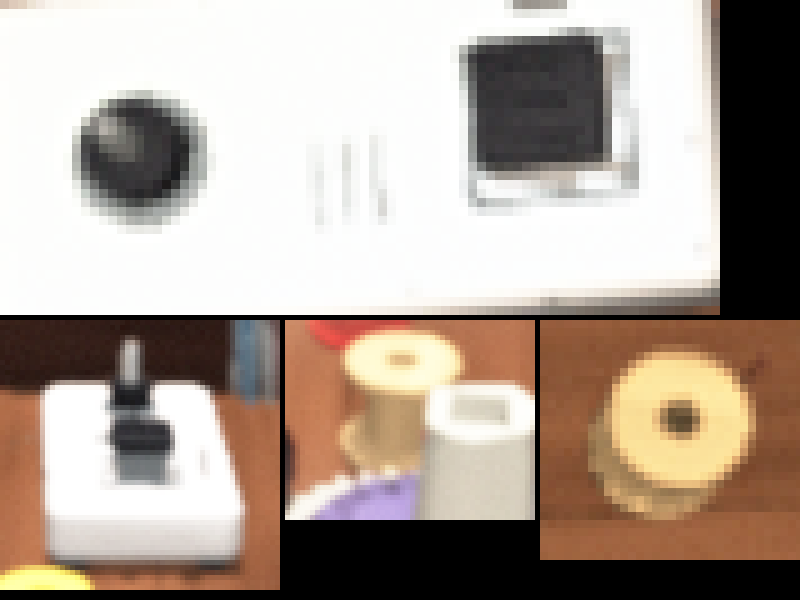

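Refined: the spindle tip is near (0.560, 0.1435), the key near (0.566, 0.035), both on yaw about 3.3°. The bobbin is near (0.595, -0.267). Now I'll move, skirting the bin and squaring the jaws to world y.

```bash
python3 -m creep '[[-0.029,-0.035,-0.008,0,0,-2],[-0.058,-0.07,-0.016,0,0,-4],[-0.087,-0.105,-0.024,0,0,-6],[-0.116,-0.14,-0.032,0,0,-8],[-0.145,-0.175,-0.04,0,0,-10],[-0.174,-0.21,-0.044,0,0,-12],[-0.203,-0.245,-0.048,0,0,-14],[-0.232,-0.28,-0.05,0,0,-15]]' 0.065 40
```

```text
clock: 0.9
tcp_pos: [0.3005, 0.2236, 0.2815]
orientation: [0.0, -0.001, 1.0, 0.0]
wrist_force: [0.7, 0.1, -0.7]
finger_gap: 0.0646
```

```bash
python3 -m creep '[[-0.021,-0.034,0,0,0,0],[-0.042,-0.068,0.01,0,0,0],[-0.063,-0.102,0.02,0,0,0],[-0.084,-0.136,0.03,0,0,0],[-0.105,-0.17,0.04,0,0,0],[-0.126,-0.204,0.05,0,0,0],[-0.147,-0.238,0.055,0,0,0],[-0.17,-0.274,0.06,0,0,0]]' && python3 -m creep '[[-0.016,-0.028,0.01,0,0,0],[-0.032,-0.056,0.02,0,0,0],[-0.048,-0.084,0.035,0,0,0],[-0.064,-0.112,0.05,0,0,0],[-0.08,-0.14,0.065,0,0,0],[-0.096,-0.168,0.08,0,0,0],[-0.112,-0.194,0.095,0,0,0],[-0.125,-0.217,0.11,0,0,0]]'
python3 - <<'E'
from h import *
print(env.get_state()["tcp_pos"])
a,_=grab("top","t1");b,_=grab("side","s1")
o=np.hstack([cv2.resize(a[120:220,340:460],(480,400)),cv2.resize(b[190:290,300:380],(320,400))]);cv2.imwrite("pics/c3.png",o)
E
```

```text
clock: 1.7
tcp_pos: [0.4706, -0.05, 0.2206]
orientation: [-0.0, -0.0, 1.0, 0.0]
wrist_force: [0.8, 0.7, 0.3]
finger_gap: 0.0652
clock: 2.5
tcp_pos: [0.5961, -0.2668, 0.1099]
orientation: [-0.0, -0.0, 1.0, 0.0]
wrist_force: [-0.4, 0.5, -0.3]
finger_gap: 0.0651
[ 0.59611832 -0.26677836  0.10988377]
```

View pics/c3.png

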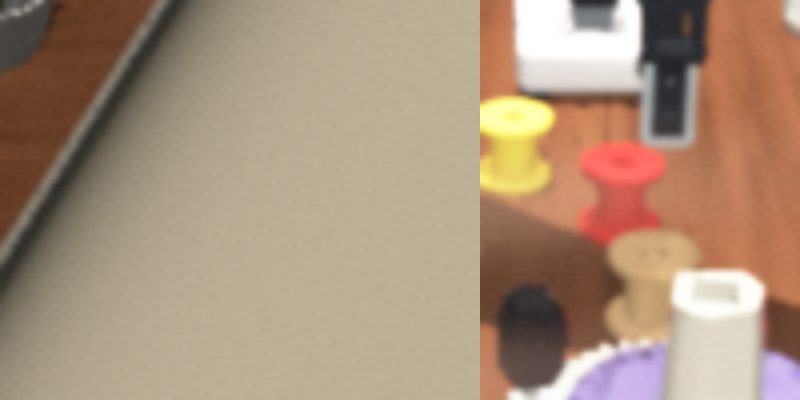

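The side view shows the finger at about x=347 px and the bobbin at about 343.8 px; the top view is blocked by the arm. I'll check the relative offset numerically.

Run:
```python
from h import *
for y in(-.30,-.267,-.32): print(y,proj("side",[[.5961,y,.11],[.5961,y,.13]]).round(1))
for x in(.593,.596,.599): print(proj("side",[x,-.267,.04]).round(1))
im=cv2.imread("pics/s1.png")
print(im[218,325:365].sum(1)); 
h=cv2.cvtColor(cv2.imread("pics/side0.png"),cv2.COLOR_BGR2HSV)
for r in(252,254,265):print(r,h[r,325:362].tolist())
```

```text
-0.3 [[344.4 225.3]
 [344.9 214.5]]
-0.267 [[343.6 217.4]
 [344.1 207.1]]
-0.32 [[344.9 230.4]
 [345.4 219.4]]
[340.5 251.8]
[342.1 251.9]
[343.7 251.9]
[432 430 425 431 425 416 385 403 414 421 413 391 365 355 383 481 524 449
 293 186 159 187 184 176 162 220 384 493 466 382 342 334 338 370 379 396
 394 394 389 370]
252 [[10, 138, 192], [10, 139, 193], [11, 139, 193], [11, 139, 194], [11, 139, 193], [10, 138, 192], [13, 120, 218], [21, 82, 250], [25, 52, 254], [26, 44, 255], [26, 43, 255], [26, 42, 255], [27, 43, 255], [26, 45, 255], [25, 54, 254], [22, 81, 248], [18, 99, 232], [17, 104, 223], [17, 103, 223], [17, 103, 225], [19, 95, 237], [23, 71, 252], [26, 46, 255], [27, 34, 255], [27, 34, 255], [27, 34, 255], [27, 37, 255], [26, 47, 255], [25, 57, 254], [20, 91, 246], [13, 125, 214], [10, 139, 183], [10, 144, 177], [11, 148, 176], [10, 142, 183], [10, 147, 182], [10, 144, 186]]
254 [[10, 139, 191], [11, 140, 190], [11, 139, 193], [11, 140, 195], [10, 140, 195], [11, 140, 190], [14, 126, 197], [19, 94, 241], [24, 61, 253], [26, 47, 254], [26, 44, 255], [27, 43, 255], [26, 40, 255],
[... 246 characters left out ...]
82, 249], [14, 116, 225], [11, 138, 188], [10, 149, 176], [10, 149, 175], [10, 149, 178], [10, 145, 179], [10, 145, 183]]
265 [[11, 142, 198], [11, 140, 199], [11, 142, 201], [10, 138, 202], [10, 142, 197], [10, 142, 190], [11, 136, 195], [14, 122, 207], [15, 112, 211], [16, 110, 199], [16, 106, 185], [16, 109, 168], [16, 109, 166], [16, 110, 174], [16, 107, 186], [17, 105, 191], [17, 106, 192], [16, 108, 193], [17, 107, 190], [17, 111, 184], [17, 109, 183], [16, 108, 182], [17, 84, 192], [21, 38, 231], [24, 10, 250], [24, 5, 254], [23, 4, 254], [21, 7, 253], [22, 11, 250], [23, 13, 248], [25, 12, 247], [21, 15, 245], [22, 16, 243], [22, 16, 242], [22, 16, 241], [24, 17, 238], [22, 21, 235]]
```

The side camera has a bias of about +1.7 px, judged by the finger. With that corrected, the bobbin is at x≈0.595, matching the top view. Now I'll descend and grip.

```bash
python3 -m creep '[[0.001,0,0.02,0,0,0],[0.001,0,0.04,0,0,0],[0.001,0,0.058,0,0,0],[0.001,0,0.073,0,0,0],[0.001,0,0.086,0,0,0],[0.001,0,0.095,0,0,0],[0.001,0,0.1,0,0,0],[0.001,0,0.1,0,0,0]]' && python3 -m creep '[[0,0,0,0,0,0],[0,0,0,0,0,0],[0,0,0,0,0,0],[0,0,0,0,0,0],[0,0,0,0,0,0],[0,0,0,0,0,0],[0,0,0,0,0,0],[0,0,0,0,0,0]]' 0.03 50
```

```text
clock: 3.4
tcp_pos: [0.5944, -0.2651, 0.0108]
orientation: [-0.0, -0.001, 1.0, 0.0]
wrist_force: [0.6, -0.2, 0.6]
finger_gap: 0.065
clock: 4.2
tcp_pos: [0.5955, -0.2659, 0.0125]
orientation: [0.001, -0.0, 1.0, -0.0]
wrist_force: [-0.4, 0.6, 5.7]
finger_gap: 0.041
```

```bash
python3 -m creep '[[0,0,-0.01,0,0,0],[0,0,-0.025,0,0,0],[0,0,-0.045,0,0,0],[0,0,-0.07,0,0,0],[0,0,-0.095,0,0,0],[0,0.01,-0.12,0,0,0],[0,0.03,-0.14,0,0,0],[0,0.06,-0.15,0,0,0]]' && python3 -m creep '[[0.004,0.04,0,0,0,0],[0.008,0.08,0,0,0,0],[0.012,0.12,0,0,0,0],[0.016,0.16,0,0,0,0],[0.02,0.2,0,0,0,0],[0.024,0.235,0,0,0,0],[0.028,0.26,0,0,0,0],[0.03,0.28,0,0,0,0]]'
python3 - <<'E'
from h import *
print(env.get_state()["tcp_pos"])
a,_=grab("top","t2");b,_=grab("side","s2")
o=np.hstack([cv2.resize(a[130:230,200:320],(480,400)),cv2.resize(b[80:200,280:376],(320,400))]);cv2.imwrite("pics/c4.png",o)
E
```

```text
clock: 5.0
tcp_pos: [0.5955, -0.2066, 0.1639]
orientation: [0.002, 0.001, 1.0, -0.001]
wrist_force: [-0.6, -0.4, -0.6]
finger_gap: 0.0414
clock: 5.8
tcp_pos: [0.5635, 0.0764, 0.1617]
orientation: [-0.0, -0.001, 1.0, 0.0]
wrist_force: [0.3, 0.3, -0.7]
finger_gap: 0.0419
[0.56353902 0.07635018 0.16167253]
```

View pics/c4.png

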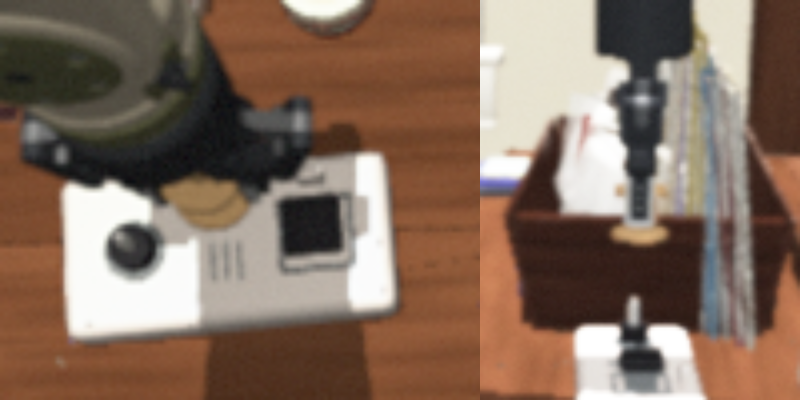

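The bobbin is held upright: in the side crop the lower flange is centred near (640,232), the spindle at x≈633. In the top crop the lower rim's near edge is at (211,228). I'll measure the bobbin's position in the hand from these.

Run:
```python
from h import *
S=env.get_state();T=S["tcp_pos"]
for n,f,(r0,r1,c0,c1) in(("top","t2",(165,192,235,268)),("side","s2",(125,160,310,345))):
    h=cv2.cvtColor(cv2.imread(f"pics/{f}.png"),cv2.COLOR_BGR2HSV);m=(h[...,0]>11)&(h[...,0]<26)&(h[...,1]>70)&(h[...,2]>110)
    w=np.zeros_like(m);w[r0:r1,c0:c1]=1;m&=w
    print(n,proj(n,T-[0,0,.011]).round(1),proj(n,T+[0,0,.029]).round(1))
    for r in range(r0,r1):
        c=np.flatnonzero(m[r]); 
        if len(c)>2: print(r,c.min(),c.max(),(c.min()+c.max())/2)
b=cv2.cvtColor(cv2.imread("pics/s2.png"),cv2.COLOR_BGR2GRAY)
for r in(170,172,174,176):print(r,b[r,318:334])
for z in(.08,.07):print(proj("side",[.5595,.1435,z]))
```

```text
top [252.4 177.9] [248.4 172.6]
175 246 253 249.5
176 242 258 250.0
177 241 258 249.5
178 241 259 250.0
179 241 260 250.5
180 242 261 251.5
181 244 261 252.5
182 245 261 253.0
183 245 260 252.5
184 246 259 252.5
185 247 258 252.5
186 249 256 252.5
side [326.5 150. ] [326.9 134.9]
136 321 344 332.5
137 321 344 332.5
138 333 343 338.0
144 333 344 338.5
147 322 333 327.5
148 320 335 327.5
149 319 336 327.5
150 319 336 327.5
151 320 335 327.5
152 322 333 327.5
153 326 331 328.5
170 [ 38  39  40  41  37  47 106 183 202 148  69  39  39  38  38  39]
172 [ 39  36  36  35  34  68 141 187 192 140  69  41  38  38  36  36]
174 [ 34  31  32  34  37  67 139 185 184 137  66  35  33  32  37  35]
176 [ 45  45  46  56  55  70 126 169 175 127  75  57  50  41  41  45]
[324.59618106 168.64978908]
[324.52344271 171.98910743]
```

```bash
python3 -m creep '[[0.001,0.012,0,0,0,0],[0.002,0.025,0.005,0,0,0],[0.003,0.04,0.015,0,0,0],[0.004,0.052,0.025,0,0,0],[0.004,0.06,0.035,0,0,0],[0.004,0.065,0.045,0,0,0],[0.004,0.067,0.055,0,0,0],[0.004,0.067,0.055,0,0,0]]'
python3 - <<'E'
from h import *
T=env.get_state()["tcp_pos"];print(T)
a,_=grab("top","t3");b,_=grab("side","s3")
f=lambda x,k:cv2.resize(x,None,fx=k,fy=k,interpolation=cv2.INTER_NEAREST)
o=np.zeros((480,800,3),np.uint8);x=f(a[165:215,210:260],8);y=f(b[140:188,300:350],8);o[:400,:400]=x;o[:384,400:]=y
cv2.imwrite("pics/c5.png",o)
for n in("top","side"):print(n,proj(n,[T-[0,0,.011],T-[.022,0,.011],T+[0,0,.029],[.5595,.1435,.08]]).round(1).tolist())
E
```

```text
clock: 6.7
tcp_pos: [0.559, 0.1415, 0.1042]
orientation: [-0.002, -0.001, 1.0, -0.0]
wrist_force: [-0.7, -0.3, -0.5]
finger_gap: 0.0414
[0.55904486 0.14148238 0.10418864]
top [[229.1, 187.6], [228.9, 197.0], [224.3, 183.2], [229.7, 188.8]]
side [[324.5, 164.4], [316.8, 164.2], [324.8, 150.7], [324.6, 168.6]]
```

View pics/c5.png

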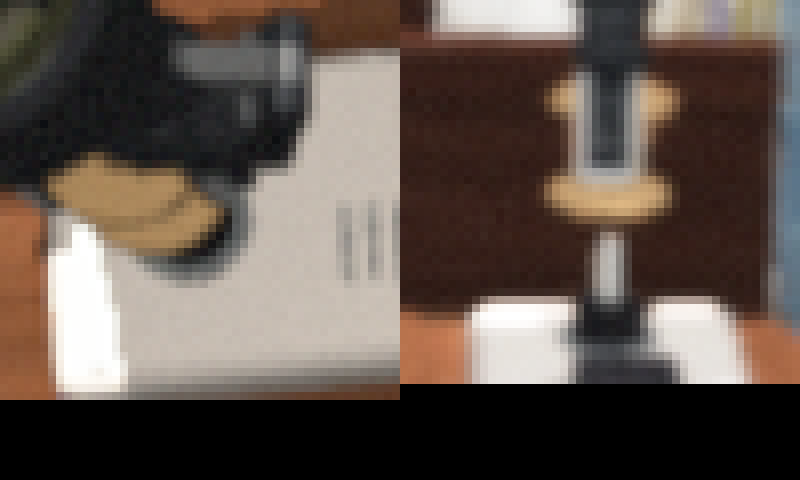

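Side crop: the lower flange centre is at x≈609.5 and the spindle at x≈608, so they are within 0.5 mm. In the top view the rim edge agrees to about 1 mm. I'll lower gently and watch the force.

```bash
python3 -m creep '[[0.0005,0,0.003,0,0,0],[0.0005,0,0.006,0,0,0],[0.0005,0,0.009,0,0,0],[0.0005,0,0.012,0,0,0],[0.0005,0,0.015,0,0,0],[0.0005,0,0.017,0,0,0],[0.0005,0,0.019,0,0,0],[0.0005,0,0.019,0,0,0]]'
python3 - <<'E'
from h import *
T=env.get_state()["tcp_pos"];print(T,env.get_state()["ft_torque"])
b,_=grab("side","s4");a,_=grab("top","t4")
f=lambda x,k:cv2.resize(x,None,fx=k,fy=k,interpolation=cv2.INTER_NEAREST)
o=np.hstack([f(a[165:215,210:260],8),f(b[140:190,300:350],8)])
cv2.imwrite("pics/c6.png",o)
E
```

```text
clock: 7.6
tcp_pos: [0.5599, 0.1419, 0.0872]
orientation: [0.0, -0.001, 1.0, 0.0]
wrist_force: [0.3, 2.9, -0.7]
finger_gap: 0.0416
[0.55985964 0.14189508 0.08715364] [ 0.39163926 -0.04556829 -0.02595927]
```

View pics/c6.png

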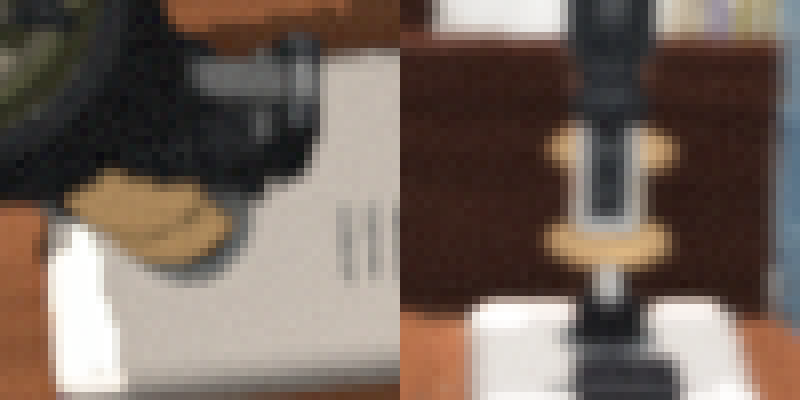

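The spindle tip is inside the bore (side crop flange bottom at y≈268 overlaps the spindle at x≈606). The +2.9 N in y says the spindle lies slightly toward +y, so I'll shift that way and continue.

```bash
python3 -m creep '[[0,0.0007,0,0,0,0],[0,0.0015,0,0,0,0],[0,0.0015,0.002,0,0,0],[0,0.0015,0.004,0,0,0],[0,0.0015,0.006,0,0,0],[0,0.0015,0.008,0,0,0],[0,0.0015,0.008,0,0,0],[0,0.0015,0.008,0,0,0]]'; python3 -c "
from h import *
print(env.get_state()['ft_torque'],env.get_state()['tcp_pos'])"
```

```text
clock: 8.5
tcp_pos: [0.5597, 0.1433, 0.079]
orientation: [-0.0, -0.001, 1.0, 0.0]
wrist_force: [0.5, 2.5, -2.4]
finger_gap: 0.0413
[ 0.64051689 -0.08889373  0.00164512] [0.55965676 0.14327717 0.07898312]
```

```bash
python3 -m creep '[[0,0.0007,0,0,0,0],[0,0.0012,0,0,0,0],[0,0.0012,0.0015,0,0,0],[0,0.0012,0.003,0,0,0],[0,0.0012,0.0045,0,0,0],[0,0.0012,0.006,0,0,0],[0,0.0012,0.006,0,0,0],[0,0.0012,0.006,0,0,0]]'; python3 -c "
from h import *
print(env.get_state()['ft_torque'],env.get_state()['tcp_pos'])"
```

```text
clock: 9.3
tcp_pos: [0.5598, 0.1442, 0.0732]
orientation: [-0.0, -0.0, 1.0, 0.0]
wrist_force: [0.1, 0.4, -0.9]
finger_gap: 0.0417
[-0.05049609  0.02028674 -0.02694618] [0.55979643 0.14417993 0.07323574]
```

Free of side load. Now I'll push down on the hub in stages.

```bash
python3 -m creep '[[0,0,0.0015,0,0,0],[0,0,0.003,0,0,0],[0,0,0.0045,0,0,0],[0,0,0.006,0,0,0],[0,0,0.0075,0,0,0],[0,0,0.009,0,0,0],[0,0,0.01,0,0,0],[0,0,0.01,0,0,0]]' && python3 -m creep '[[0,0,0.001,0,0,0],[0,0,0.002,0,0,0],[0,0,0.003,0,0,0],[0,0,0.003,0,0,0],[0,0,0.003,0,0,0],[0,0,0.003,0,0,0],[0,0,0.003,0,0,0],[0,0,0.003,0,0,0]]'
```

```text
clock: 10.1
tcp_pos: [0.56, 0.1442, 0.0637]
orientation: [0.0, -0.0, 1.0, 0.0]
wrist_force: [-0.9, 0.1, 4.6]
finger_gap: 0.0415
clock: 10.9
tcp_pos: [0.56, 0.1442, 0.0605]
orientation: [0.0, -0.001, 1.0, 0.0]
wrist_force: [-1.3, -0.5, 5.4]
finger_gap: 0.0415
```

```bash
python3 -m creep '[[0,0,0.0005,0,0,0],[0,0,0.001,0,0,0],[0,0,0.0015,0,0,0],[0,0,0.002,0,0,0],[0,0,0.002,0,0,0],[0,0,0.002,0,0,0],[0,0,0.002,0,0,0],[0,0,0.002,0,0,0]]' && python3 -m creep '[[0,0,0.0005,0,0,0],[0,0,0.001,0,0,0],[0,0,0.001,0,0,0],[0,0,0.001,0,0,0],[0,0,0.001,0,0,0],[0,0,0.001,0,0,0],[0,0,0.001,0,0,0],[0,0,0.001,0,0,0]]'
```

```text
clock: 11.7
tcp_pos: [0.5605, 0.1443, 0.0603]
orientation: [0.001, -0.001, 1.0, 0.0]
wrist_force: [-4.2, -1.0, 16.4]
finger_gap: 0.0416
clock: 12.5
tcp_pos: [0.5609, 0.1443, 0.0603]
orientation: [0.002, -0.001, 1.0, 0.0]
wrist_force: [-6.2, -1.0, 21.2]
finger_gap: 0.0411
```

Hard stop at TCP z=0.0603 with 21 N, which puts the bobbin's underside at about 0.048. I'll relax, open, rise, then check the height by a push on top with shut fingers.

```bash
python3 -m creep '[[0,0,-0.001,0,0,0],[0,0,-0.002,0,0,0],[0,0,-0.0025,0,0,0],[0,0,-0.0025,0,0,0],[0,0,-0.0025,0,0,0],[0,0,-0.0025,0,0,0],[0,0,-0.0025,0,0,0],[0,0,-0.0025,0,0,0]]' && python3 -m creep '[[0,0,0,0,0,0],[0,0,0,0,0,0],[0,0,0,0,0,0],[0,0,0,0,0,0],[0,0,0,0,0,0],[0,0,0,0,0,0],[0,0,0,0,0,0],[0,0,0,0,0,0]]' 0.062 && python3 -m creep '[[0,0,-0.005,0,0,0],[0,0,-0.015,0,0,0],[0,0,-0.03,0,0,0],[0,0,-0.045,0,0,0],[0,0,-0.06,0,0,0],[0,0,-0.07,0,0,0],[0,0,-0.07,0,0,0],[0,0,-0.07,0,0,0]]'&& python3 -m creep '[[0,0,0,0,0,0],[0,0,0,0,0,0],[0,0,0,0,0,0],[0,0,0,0,0,0],[0,0,0,0,0,0],[0,0,0,0,0,0],[0,0,0,0,0,0],[0,0,0,0,0,0]]' 0 30;  python3 - <<'E'
from h import *
b,D=grab("side","s5");a,E=grab("top","t5")
P=cloud("side",D);Q=P[(abs(P[...,0]-.56)<.03)&(abs(P[...,1]-.13)<.04)&(P[...,2]>.075)&(P[...,2]<.1)]
print(len(Q),Q.mean(0),np.percentile(Q[:,2],[10,50,90]))
print(proj("side",[[.5597,.144,.088],[.5597,.144,.048]]))
f=lambda x,k:cv2.resize(x,None,fx=k,fy=k,interpolation=cv2.INTER_NEAREST)
o=np.hstack([f(a[165:215,210:260],8),f(b[140:190,300:350],8)])
cv2.imwrite("pics/c7.png",o)
E
```

```text
clock: 13.3
tcp_pos: [0.5601, 0.1442, 0.0604]
orientation: [0.0, -0.001, 1.0, 0.0]
wrist_force: [-1.6, 0.1, 8.5]
finger_gap: 0.0412
clock: 14.1
tcp_pos: [0.5599, 0.1442, 0.0598]
orientation: [0.0, -0.0, 1.0, 0.0]
wrist_force: [0.3, -0.3, 0.1]
finger_gap: 0.062
clock: 14.9
tcp_pos: [0.5599, 0.1442, 0.13]
orientation: [0.0, -0.0, 1.0, 0.0]
wrist_force: [0.2, 0.3, -0.0]
finger_gap: 0.0618
clock: 15.7
tcp_pos: [0.5599, 0.1442, 0.1298]
orientation: [0.0, -0.001, 1.0, 0.0]
wrist_force: [0.3, -0.4, -0.3]
finger_gap: -0.0003
86 [0.56115616 0.13688885 0.0849591 ] [0.07721668 0.08699689 0.08824373]
[[324.72581418 165.91594497]
 [324.43538529 179.20706663]]
```

View pics/c7.png

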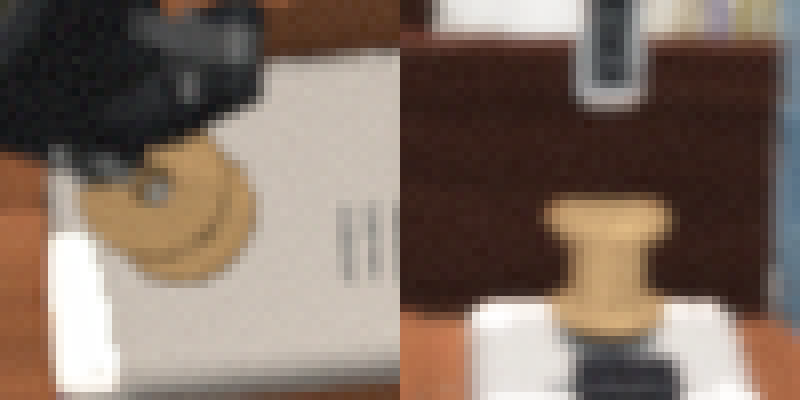

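The bobbin is upright on the spindle, with the steel tip visible in the bore at top crop (153,187), and depth puts its top at about 0.087–0.088. I'll confirm with a firm push on top.

```bash
python3 -m creep '[[0,0,0.01,0,0,0],[0,0,0.02,0,0,0],[0,0,0.028,0,0,0],[0,0,0.034,0,0,0],[0,0,0.038,0,0,0],[0,0,0.04,0,0,0],[0,0,0.0415,0,0,0],[0,0,0.043,0,0,0]]' && python3 -m creep '[[0,0,0.001,0,0,0],[0,0,0.0015,0,0,0],[0,0,0.002,0,0,0],[0,0,0.002,0,0,0],[0,0,0.002,0,0,0],[0,0,0.002,0,0,0],[0,0,0.002,0,0,0],[0,0,0.002,0,0,0]]'
```

```text
clock: 16.6
tcp_pos: [0.5603, 0.1443, 0.0879]
orientation: [0.001, -0.001, 1.0, 0.0]
wrist_force: [-3.2, -0.9, 12.6]
finger_gap: -0.0001
clock: 17.4
tcp_pos: [0.5606, 0.1443, 0.0879]
orientation: [0.002, -0.001, 1.0, 0.0]
wrist_force: [-4.8, -1.3, 15.8]
finger_gap: -0.0003
```

The top is at 0.0879 under 16 N, so the hub is fully down. Next, the key: spindle plus 110 mm along the winder gives about (0.566, 0.034).

```bash
python3 -m creep '[[0,0,-0.005,0,0,0],[0,0,-0.02,0,0,0],[0,-0.01,-0.035,0,0,0],[-0.002,-0.03,-0.045,0,0,0],[-0.004,-0.06,-0.045,0,0,0],[-0.006,-0.09,-0.04,0,0,0],[-0.006,-0.105,-0.03,0,0,0],[-0.006,-0.11,-0.02,0,0,0]]' && python3 -m creep '[[0,0,0.005,0,0,0],[0,0,0.01,0,0,0],[0,0,0.015,0,0,0],[0,0,0.02,0,0,0],[0,0,0.025,0,0,0],[0,0,0.028,0,0,0],[0,0,0.03,0,0,0],[0,0,0.03,0,0,0]]'
```

```text
clock: 18.2
tcp_pos: [0.5661, 0.0329, 0.1043]
orientation: [0.0, 0.001, 1.0, 0.0]
wrist_force: [0.2, -0.4, 0.2]
finger_gap: -0.0001
clock: 19.0
tcp_pos: [0.5658, 0.0343, 0.0746]
orientation: [-0.0, -0.001, 1.0, 0.0]
wrist_force: [0.4, 0.0, -0.3]
finger_gap: -0.0003
```

```bash
python3 -m creep '[[0,0,0.003,0,0,0],[0,0,0.006,0,0,0],[0,0,0.008,0,0,0],[0,0,0.01,0,0,0],[0,0,0.0115,0,0,0],[0,0,0.0125,0,0,0],[0,0,0.0135,0,0,0],[0,0,0.0135,0,0,0]]'
python3 - <<'E'
from h import *
b,D=grab("side","s6");a,E=grab("top","t6")
print(env.get_state()["tcp_pos"])
f=lambda x,k:cv2.resize(x,None,fx=k,fy=k,interpolation=cv2.INTER_NEAREST)
o=np.hstack([f(a[150:220,215:305],5)[:350,:400],f(b[140:190,300:350],8)[:350]])
cv2.imwrite("pics/c8.png",o)
E
```

```text
clock: 19.8
tcp_pos: [0.5659, 0.0342, 0.0614]
orientation: [0.0, -0.001, 1.0, -0.0]
wrist_force: [-1.9, 0.7, 5.6]
finger_gap: 0.0001
[0.56592103 0.03418649 0.06147427]
```

View pics/c8.png

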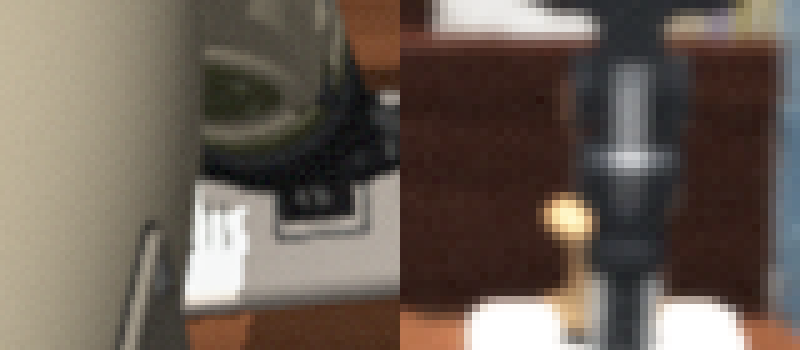

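The fingertips sit on the key and the bobbin is still in place. Now the last 3.4 mm, slowly.

```bash
python3 -m creep '[[0,0,0.0008,0,0,0],[0,0,0.0016,0,0,0],[0,0,0.0024,0,0,0],[0,0,0.003,0,0,0],[0,0,0.0034,0,0,0],[0,0,0.0034,0,0,0],[0,0,0.0034,0,0,0],[0,0,0.0034,0,0,0]]';python3 - <<'E'
from h import *
for i in range(5):
    b,D=grab("side",f"s7{i}");s=env.get_state();print(s["tcp_pos"].round(5),s["wrist_force"].round(2))
E
```

```text
clock: 20.7
tcp_pos: [0.5659, 0.0342, 0.0581]
orientation: [0.0, -0.0, 1.0, -0.0]
wrist_force: [-2.6, 0.0, 6.8]
finger_gap: -0.0003
[0.56592 0.03418 0.05813] [-2.76 -0.38  6.6 ]
[0.56595 0.03418 0.05814] [-3.36  0.24  6.76]
[0.56591 0.03416 0.05811] [-2.   -0.89  6.11]
[0.56591 0.0342  0.0581 ] [-2.15 -0.5   6.11]
[0.56593 0.03418 0.05811] [-2.27 -0.27  5.4 ]
```

z = 0.0581 and about 6.2 N, both matching half travel. A quick numeric check that the spools stand untouched, then hand in.

Run:
```python
from h import *
a=cv2.imread("pics/side0.png").astype(int);b=cv2.imread("pics/s74.png").astype(int)
for n,(r,c) in dict(L=(slice(220,260),slice(275,302)),S=(slice(245,285),slice(250,278)),red=(slice(225,248),slice(325,350)),yel=(slice(213,240),slice(296,322))).items(): print(n,abs(a[r,c]-b[r,c]).mean().round(1))
D=np.load("pics/s74.npy");P=cloud("side",D);Q=P[(abs(P[...,0]-.56)<.03)&(abs(P[...,1]-.13)<.04)&(P[...,2]>.08)&(P[...,2]<.1)];print("bobbin top",len(Q),np.median(Q[:,2]))
s=env.get_state();print(s["tcp_pos"],s["wrist_force"]);print(env.hand_in())
```

```text
L 5.2
S 6.2
red 5.7
yel 6.8
bobbin top 16 0.0865897194181649
[0.56593051 0.0341772  0.05810575] [-2.26733443 -0.27194188  5.39904887]
the job is handed in; nothing more can be done
None
```

The bobbin is on the spindle with the hub fully down, and the key is being held at half travel. I handed the job in at about 21 s.

- **Bobbin:** I gripped it, lowered it over the spindle and corrected about 2.7 mm in y from the wrist force on the way down. It stopped hard under 21 N. After letting go, a 16 N push on top with shut fingers read 87.9 mm, against 88 mm expected with the hub fully down.
- **Key:** the shut fingertips hold it with the TCP at z = 58.1 mm and an upward force of about 5.4–6.8 N, against 58 mm and 6 N at half travel. It was never pressed lower. The arm and gripper hid the key and gauge post from both cameras, so I could not check the key level against the post by eye.
- **Spools and look-alikes:** the side view of both spools and the red and yellow look-alikes is unchanged, apart from small differences put down to noise and shading.
- **Disagreements:** the side camera read about 3 mm off in x, which I corrected against the finger. The last depth check of the bobbin's top gave 86.6 mm from only 16 partly hidden points, so I trust the touch reading over it. The finger opening read 41 mm on the 44 mm flange; the grip held all the same.

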